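# Put the coffee kit back in its trays

## Task

Put each of the four coffee things - the round canister, the small jar, the rectangular caddy and the scoop - into the dark silicone tray whose recess has the shape and size of its foot, so that each ends up upright and flat on the tray's floor inside the rim, the caddy lengthwise in its oblong tray and the scoop with its bowl in the round pocket and its handle above the narrow channel. Set them down without dropping or tipping them, leave the kettle and the glass pitcher where they are, and let go of everything.

Things in the scene. Friction and masses are not known exactly. Their poses are not given: they have to be found in the camera images.
- canister: Upright round steel coffee canister with a flat wooden lid: plain cylinder 64 mm in diameter, 95 mm high, about 0.3 kg. Origin: centre of its underside, z up. Starts on the counter (z = 0).
- jar: Small upright white ceramic sugar jar with a flat wooden lid: plain cylinder 40 mm in diameter, 62 mm high, about 0.15 kg. Origin: centre of its underside, z up. Starts on the counter.
- caddy: Upright rectangular steel tea caddy with a flat wooden lid: box 78 mm long (its x), 46 mm wide (its y), 72 mm high, about 0.2 kg. Origin: centre of its underside, z up. Starts on the counter.
- scoop: Grey plastic coffee scoop, 40 g, standing on its bowl: open cup 46 mm in diameter, 36 mm high, wall 3 mm, axis at x = +30 mm. Straight handle 14 mm wide, 28 to 35 mm above the foot, runs from the bowl along -x to x = -53 mm. Origin: level with the bowl's underside, midway along the 106 mm length; z up. Starts on the counter, handle roughly towards the robot.
- canister_tray: Fixed dark silicone tray on the counter: floor 3 mm thick, rim 4 mm wide, its top 7 mm above the counter. Round recess 80 mm in inner diameter (88 mm outside), for the canister. Origin: its centre at counter level.
- jar_tray: Fixed dark silicone tray on the counter: floor 3 mm thick, rim 4 mm wide, its top 7 mm above the counter. Round recess 56 mm in inner diameter (64 mm outside), for the jar. Origin: its centre at counter level.
- caddy_tray: Fixed dark silicone tray on the counter: floor 3 mm thick, rim 4 mm wide, its top 7 mm above the counter. Oblong recess 94 mm (its x) by 62 mm (its y) inside, 102 by 70 mm outside, for the caddy, either way round lengthwise. Origin: its centre at counter level.
- scoop_tray: Fixed dark silicone tray on the counter: floor 3 mm thick, rim 4 mm wide, its top 7 mm above the counter. Key-shaped recess: round pocket of 62 mm inner diameter centred at x = +30 mm for the bowl, and a channel 30 mm wide from it along -x to x = -59 mm, above which the handle hangs. Home: the scoop's origin and x axis match the tray's. Origin at counter level; channel roughly towards the robot.
- kettle: Bystander: brushed steel kettle standing on the black glass hob at the robot's left, body 160 mm in diameter, spout and handle reaching up to 137 mm from its axis, 168 mm high with its knob. Origin: centre of its underside (4 mm above the counter). Leave alone.
- pitcher: Bystander: glass pitcher at the robot's right with a white ceramic dripper seated on it as one piece, about 112 mm in diameter (handles at its -y side reach 90 mm from its axis), 175 mm high. Origin: centre of its underside. Leave alone.
There are look-alikes about, which are no part of the job. Leave any green look-alike of the caddy alone. There is more than one size of the jar; the job needs the smaller.

How it is judged (in metres and radians):
At the end, for the whole second after the job is handed in: Each thing stands flat on the floor of its own tray (underside under 5.5 mm, tilt under 0.08 rad), released and at rest, its origin within 12 mm (canister, jar), 14 mm (caddy) or 18 mm (scoop) of the tray's; caddy within 0.3 rad and scoop within 0.35 rad of the tray's length (horizontal distance between canister and canister_tray below 0.012 m and z of canister in the frame of canister_tray below 0.0055 m and angle between each of canister, jar, caddy, scoop's own z axis and vertical below 0.08 rad and linear speed of each of canister, jar, caddy, scoop below 0.02 m/s and angular speed of each of canister, jar, caddy, scoop below 0.2 rad/s and contact force between each of canister, jar, caddy, scoop and the fingers below 0.05 N and contact force between each of canister, jar, caddy, scoop and the arm below 0.05 N and horizontal distance between jar and jar_tray below 0.012 m and z of jar in the frame of jar_tray below 0.0055 m and horizontal distance between caddy and caddy_tray below 0.014 m and z of caddy in the frame of caddy_tray below 0.0055 m and angle between the x axis of caddy and the x axis of caddy_tray, either way round below 0.3 rad and horizontal distance between scoop and scoop_tray below 0.018 m and z of scoop in the frame of scoop_tray below 0.0055 m and angle between the x axis of scoop and the x axis of scoop_tray, either way round below 0.35 rad); the robot touches nothing.
It fails at once if the kettle is pushed more than 20 mm or tipped (distance of kettle from where it was at the start of the episode above 0.02 m or angle between kettle's own z axis and vertical above 0.15 rad).
It fails at once if the pitcher is pushed more than 20 mm or tipped (distance of pitcher from where it was at the start of the episode above 0.02 m or angle between pitcher's own z axis and vertical above 0.15 rad).
It fails at once if a coffee thing is tipped over (angle between any of canister, jar, caddy, scoop's own z axis and vertical above 0.7 rad).
It fails at once if a coffee thing is dropped or flung (faster than 0.6 m/s out of the gripper: a fall of about 2 cm) ((linear speed of canister above 0.6 m/s and contact force between canister and the fingers below 0.02 N and contact force between canister and the arm below 0.02 N) or (linear speed of jar above 0.6 m/s and contact force between jar and the fingers below 0.02 N and contact force between jar and the arm below 0.02 N) or (linear speed of caddy above 0.6 m/s and contact force between caddy and the fingers below 0.02 N and contact force between caddy and the arm below 0.02 N) or (linear speed of scoop above 0.6 m/s and contact force between scoop and the fingers below 0.02 N and contact force between scoop and the arm below 0.02 N)).
It also fails if it takes over 120 s, if anything falls off the work surface, if the arm or the gripper's body presses on something with over 40 N, if the wrist force passes 120 N, or if a joint passes its speed limit or range.

## Robot

A 7-joint arm with a two-finger parallel gripper is mounted at the origin on the work surface. World frame = base frame: x ahead of the robot, y to its left, z up, the work surface at z = 0. Lengths are in m, angles in degrees, forces in N, time in s.
With the tool pointing down it reaches from about 0.425 to 0.875 m from the base axis. Payload 4.7 kg.
Tool frame: the origin (TCP) lies at the very end of the fingers, on their centre line; the grasp point (between the pads) lies 19 mm behind it; z points along the fingers, y is the line along which they close (so a half turn about z gives the same grasp; the last joint's range is limited). The gripper opens to 87 mm and grips with 3 to 60 N. Pads are 19 mm wide; open, the fingers measure 117 mm over their backs; the gripper's body (75 mm by 190 mm) begins 51 mm behind the grasp point.
Start: joints at [75.063, 18.392, -4.016, 83.108, 1.295, 78.541, -3.26], TCP at [0.176, -0.626, 0.223] pointing down, gripper open.
Joint ranges: [-163.93, 163.93], [-17.29, 119.83], [-79.2, 71.16], [3.27, 140.29], [-89.18, 269.18], [5.43, 117.66], [-154.24, 154.24]. Speed limits (degrees/s): [147.25, 147.25, 180, 180, 180, 180, 180].

## Interface

Orientations are given as [roll, pitch, yaw] about the fixed x, y, z axes, in that order (R = Rz(yaw) Ry(pitch) Rx(roll)).
In Python, from cell import telemetry, cams, env gives the robot as it stands.
- The arm moves only by the tool arm_command, never from a script. Its argument "series" is text: rows parted by semicolons, each of 5 numbers parted by spaces: the shift along the tool's x, y, z in mm, then the turn about the tool's z in rad, then the closure in counts, from 0 (fully open) to 255 (shut). A call has 1 to 20 rows; each row shifts and turns the commanded pose from where the row before left it, along the tool's axes as they then stand; what a row does not reach is not made up. A row lasts 1/12 s, in which the tool goes at most 41.7 mm and 7.16 degrees, less where a joint would pass 70% of its speed; a pose out of reach is approached as far as the arm can. A call is refused whole if a number of a shift passes 41.7 or a number of a turn 0.125, either way. A call with a gripper value outside its range is refused whole. The fingers move at their own pace and stop on an object; "squeeze" is the grip in N (left out, the last holds). Time passes only in rows, so rows that do not move let the fingers close. It gives the time, the measured TCP pose, the force, the opening and the grip force at its end, in the units of the state.
- telemetry.get_obs(): the state, without advancing time (a new reading comes with each control period).
- cams.read_camera(name): name is "scene" or "top" or "wrist"; returns the picture (480x640x3 uint8, blue, green, red); there is no depth.
- cams.calibration(name): a dict with "K" (3x3 intrinsics, pixels), "origin" and "rotation" of the camera in the world; the wrist camera has in their place "hand_eye" (4x4, takes a point from camera to tool coordinates, whose origin is the TCP and whose axes are the flange's). Camera axes: x right, y down, z forward; pixel columns grow to the right and rows downward; lengths in m; the calibration is good to about 2 mm. The wrist camera is an equidistant fisheye: a pixel r from the principal point sees the ray r / f radians off the axis. A picture is of the moment at which its call begins: read the wrist's pose just before it. calibration takes no time and is no camera call.
- env.sign_off(): hands the job in; it is judged then, once.
The state is a dict: "time_s": time; "qpos": joint angles; "joint_velocities": joint speeds; "effort": joint torques, N m; "tool_pos": TCP position; "tool_rot": TCP orientation; "force": force on the tool from outside, world axes, zero at the start; "wrist_torque": the same for the moment, N m; "grip_width": finger opening in m; "grasp_force": force on a finger pad.
Only numpy, scipy, OpenCV 4.12 (cv2) and the standard library are available. Lean on these libraries where they do the work, as an engineer would, in place of code of your own. Each camera call takes 0.05 s, during which the arm holds its last target. There are 200 camera calls.

## Working session

There is one attempt and no reset: what is moved stays moved. The work goes in short steps, Python scripts to look and compute and a tool call to move; the robot and the scene stay as the last step left them, time stands still between calls to the robot, and variables do not carry over. Pictures are saved under pics/ and viewed, at most 14 in all, crops included, and the job is handed in when it is done.

Besides the shell and the picture viewer there is one more tool, called as a command line: name --argument value ..., lists and objects as JSON in quotes. arm_command: Moves the arm, as the interface text tells. Its arguments: {"type":"object","properties":{"series":{"type":"string"},"squeeze":{"type":"number"}},"required":["series"]}

```bash
ls; mkdir -p pics
python3 - <<'E'
from cell import telemetry,cams,env
import cv2
o=telemetry.get_obs();print({k:o[k] for k in('time_s','tool_pos','tool_rot','grip_width','force')})
for n in('scene','top'):
    cv2.imwrite(f'pics/{n}0.png',cams.read_camera(n)); print(n,cams.calibration(n))
print(cams.calibration('wrist'))
E
```

```text
pics
{'time_s': 0.0, 'tool_pos': array([ 0.17616855, -0.62511903,  0.22148224]), 'tool_rot': array([-1.79894510e+02,  4.65661913e-03,  1.57435347e+01]), 'grip_width': 0.08695555420335346, 'force': array([0.04205403, 0.23936283, 0.51143191])}
scene {'K': array([[537.88501351,   0.        , 320.65426527],
       [  0.        , 537.88501351, 241.89040922],
       [  0.        ,   0.        ,   1.        ]]), 'origin': array([1.45533201, 0.00716332, 0.94609812]), 'rotation': array([-132.45282765,   -0.34736197,   91.30041885])}
top {'K': array([[465.78715199,   0.        , 315.52943937],
       [  0.        , 465.78715199, 243.18684547],
       [  0.        ,   0.        ,   1.        ]]), 'origin': array([0.22603825, 0.00907415, 1.26876511]), 'rotation': array([-167.68373859,    0.29915814,  -94.94209088])}
{'K': array([[371.64829954,   0.        , 324.4115675 ],
       [  0.        , 371.64829954, 235.62325373],
       [  0.        ,   0.        ,   1.        ]]), 'hand_eye': array([[ 4.06350283e-04, -9.55588291e-01, -2.94704687e-01,
         8.16570265e-02],
       [ 9.99999900e-01,  4.43438774e-04, -5.90240279e-05,
         4.98154677e-04],
       [ 1.87086155e-04, -2.94704633e-01,  9.55588376e-01,
        -1.61928016e-01],
       [ 0.00000000e+00,  0.00000000e+00,  0.00000000e+00,
         1.00000000e+00]])}
```

View pics/top0.png

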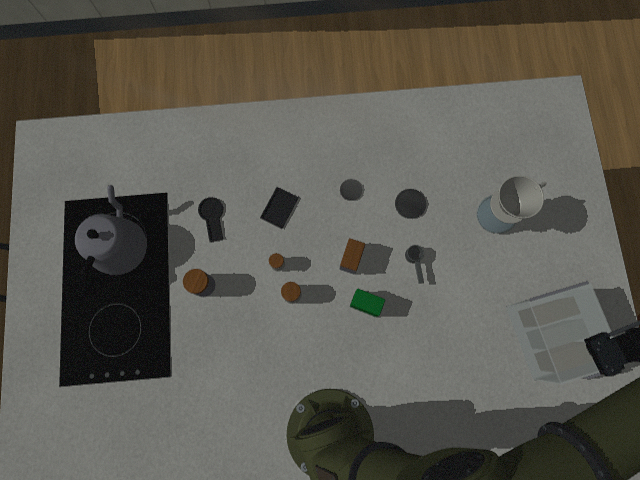

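View pics/scene0.png

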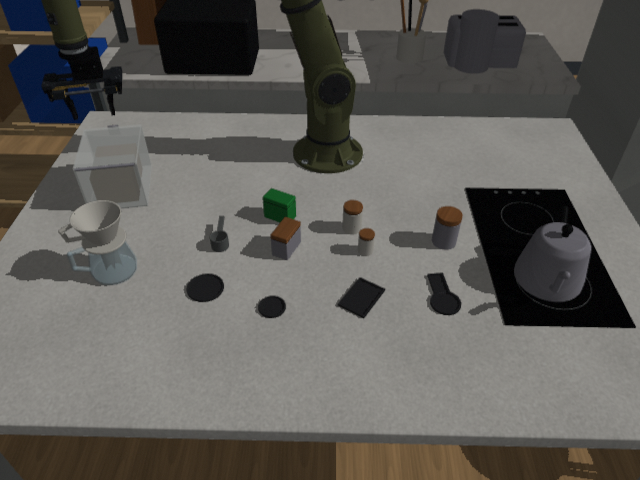

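The top view shows these things (pixels):
- Items: canister at (195,281), small jar at (276,261) with a bigger one at (290,292), caddy at (352,255), green look-alike at (368,302), scoop bowl at (415,254).
- Trays: scoop at (211,215), caddy at (280,207), jar at (351,189), canister at (411,203).

The scene view agrees with this.

```bash
cat > h.py <<'E'
import numpy as np,cv2
from scipy.spatial.transform import Rotation as R
from cell import telemetry,cams
def pose(n):
    c=cams.calibration(n);return c['K'],np.array(c['origin']),R.from_euler('xyz',c['rotation'],degrees=True).as_matrix()
def cast(n,px,z):
    K,o,M=pose(n);px=np.atleast_2d(np.float64(px))
    d=np.c_[px,np.ones(len(px))]@np.linalg.inv(K).T@M.T
    return o+d*((z-o[2])/d[:,2])[:,None]
def wcast(px,z,obs):
    c=cams.calibration('wrist');K=c['K'];H=c['hand_eye'];px=np.atleast_2d(np.float64(px))
    v=(px-K[:2,2])/K[0,0];t=np.linalg.norm(v,axis=1)[:,None]
    d=np.c_[v/np.maximum(t,1e-9)*np.sin(t),np.cos(t)]
    T=R.from_euler('xyz',obs['tool_rot'],degrees=True).as_matrix()
    o=T@H[:3,3]+obs['tool_pos'];d=d@(T@H[:3,:3]).T
    return o+d*((z-o[2])/d[:,2])[:,None]
def blobs(m,amin=40):
    cs=cv2.findContours(m.astype(np.uint8),cv2.RETR_EXTERNAL,cv2.CHAIN_APPROX_NONE)[0]
    return [c[:,0,:].astype(float) for c in cs if cv2.contourArea(c)>amin]
def rect(P):
    (c,s,a)=cv2.minAreaRect(np.float32(P[:,:2]*1000));
    if s[0]<s[1]: s=s[::-1];a-=90
    return np.round(c,1),np.round(s,1),round(a,1)
E
python3 - <<'E'
from h import *
for n in('top','scene'):
    im=cv2.imread(f'pics/{n}0.png');hsv=cv2.cvtColor(im,cv2.COLOR_BGR2HSV)
    g=im.max(2);roi=np.zeros(g.shape,bool)
    if n=='top': roi[160:330,175:450]=1
    else: roi[180:330,170:465]=1
    lid=(hsv[...,0]<18)&(hsv[...,1]>120)&roi&(g>60)
    print(n,'lids')
    for b in blobs(lid,30):
        px=b.mean(0).round()
        for z in (.095,.062,.072,.075): print(px,z,*rect(cast(n,b,z)),end=' | ')
        print()
    print('dark')
    for b in blobs((g<55)&roi,60): print(b.mean(0).round(),*rect(cast(n,b,.007)))
t=cv2.imread('pics/top0.png');s=cv2.imread('pics/scene0.png')
A=cv2.resize(t[160:330,175:455],(784,476),interpolation=cv2.INTER_CUBIC)
cv2.imwrite('pics/a.png',A)
E
```

```text
top lids
[290. 291.] 0.095 [364.6  67.9] [45.6 45.5] 85.0 | [290. 291.] 0.062 [368.5  69.6] [46.9 46.8] 85.0 | [290. 291.] 0.072 [367.3  69.1] [46.5 46.4] 85.0 | [290. 291.] 0.075 [366.9  68.9] [46.4 46.3] 85.0 | 
[195. 281.] 0.095 [412.3 307.4] [59.2 58.7] 85.0 | [195. 281.] 0.062 [417.5 315.8] [60.8 60.4] 85.0 | [195. 281.] 0.072 [415.9 313.2] [60.3 59.9] 85.0 | [195. 281.] 0.075 [415.4 312.5] [60.2 59.7] 85.0 | 
[276. 260.] 0.095 [447.  99.] [35.  34.4] 40.3 | [276. 260.] 0.062 [453.2 101.5] [36.  35.3] 40.3 | [276. 260.] 0.072 [451.3 100.7] [35.7 35. ] 40.3 | [276. 260.] 0.075 [450.7 100.5] [35.6 34.9] 40.3 | 
[352. 254.] 0.095 [445.5 -98.1] [74.6 42.8] -23.7 | [352. 254.] 0.062 [ 451.7 -101.1] [76.7 44. ] -23.7 | [352. 254.] 0.072 [ 449.8 -100.2] [76.1 43.7] -23.7 | [352. 254.] 0.075 [449.3 -99.9] [75.9 43.6] -23.7 | 
dark
[207. 286.] [407.6 295.9] [61.4 41. ] -26.5
[414. 254.] [ 447.8 -276.1] [48.6 37.8] -25.2
[212. 219.] [596.6 270.9] [128.5  69.8] 15.0
[411. 203.] [ 593.7 -283.9] [85.2 82.5] 85.0
[279. 207.] [614.3  85. ] [101.3  71.1] -31.9
[348. 193.] [ 636.7 -110.7] [60.1 
[... 514 characters left out ...]
3.5] [67.6 61.5] 47.0 | [450. 215.] 0.072 [386.1 319.9] [66.9 60.8] 47.0 | [450. 215.] 0.075 [389.7 318.8] [66.6 60.6] 47.0 | 
[353. 206.] 0.095 [388.7  70.2] [47.1 46.5] -19.0 | [353. 206.] 0.062 [347.4  72.7] [48.9 48.3] -19.0 | [353. 206.] 0.072 [359.9  72. ] [48.3 47.7] -19.0 | [353. 206.] 0.075 [363.7  71.7] [48.2 47.6] -19.0 | 
dark
[271. 306.] [ 650.2 -117.7] [63.5 61.6] 6.2
[361. 297.] [615.2  87.6] [105.3  71.3] -31.8
[205. 287.] [ 595.6 -280.7] [86.6 85.9] 33.0
[442. 294.] [597.5 282.5] [130.2  70.1] -2.6
[279. 247.] [ 452.3 -117.6] [88.6 38.6] 5.2
[218. 241.] [ 432.5 -278. ] [77.  39.8] 0.6
[441. 232.] [378.2 308.5] [128.7  43.3] -16.4
[274. 209.] [ 299.5 -139.8] [109.9  62.6] 7.9
```

View pics/a.png

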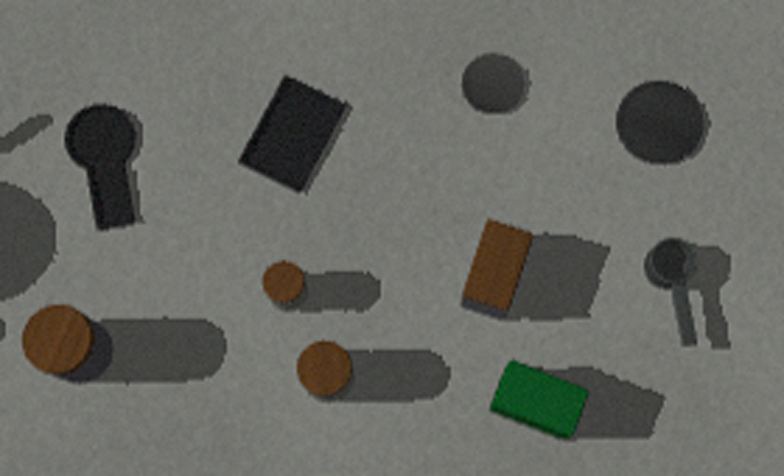

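The crop shows the bowl rim at crop (671,263), the handle end at (689,345), the tray pocket at (101,136) and the channel end at (118,226). The caddy and its tray both stand at about -24 to -32 degrees. Next I'll measure the scoop, its tray, the kettle and the pitcher.

Run:
```python
from h import *
c=lambda x,y:(175+x/2.8,160+y/2.8)
def ax(a,b): d=a-b;return np.degrees(np.arctan2(d[1],d[0])).round(1)
b=cast('top',c(671,263),.036)[0];e=cast('top',c(689,345),.034)[0];print('scoop bowl',b,'end',e,np.linalg.norm(b-e),ax(b,e))
b=cast('top',c(101,136),.007)[0];e=cast('top',c(117,228),.007)[0];print('tray',b,'end',e,np.linalg.norm(b-e),ax(b,e))
print('kettle knob',cast('top',(96,235),.168),'tips',cast('top',[(112,188),(90,262)],.12),'pitcher',cast('top',(521,197),.17))
# jar tray: darker threshold
im=cv2.imread('pics/top0.png').max(2);print(im[189,351],im[160,351],im[189,330])
m=np.zeros(im.shape,bool);m[170:210,330:375]=1
for t in(65,75,85):
  for q in blobs((im<t)&m,60): print(t,q.mean(0),*rect(cast('top',q,.007)))
s=cv2.imread('pics/scene0.png');cv2.imwrite('pics/s.png',cv2.resize(s[205:320,190:470],(784,322),interpolation=cv2.INTER_CUBIC))
```

```text
scoop bowl [ 0.44196399 -0.27098803  0.036     ] end [ 0.36209016 -0.27804104  0.034     ] 0.08020955790562834 5.0
tray [0.62641004 0.2769415  0.007     ] end [0.52999598 0.26475843 0.007     ] 0.09718075144516321 7.2
kettle knob [[0.53294763 0.52473167 0.168     ]] tips [[0.66877682 0.50749628 0.12      ]
 [0.4776951  0.56125864 0.12      ]] pitcher [[ 0.53734428 -0.51985817  0.17      ]]
58 120 119
65 [350.96825397 189.19047619] [ 649.6 -120.8] [59.8 59.8] -5.6
75 [351.25     189.671875] [ 649.6 -122.1] [62.6 59.7] 85.0
85 [351.53125 189.625  ] [ 647.8 -124.8] [68.3 62.7] 84.9
```

View pics/s.png

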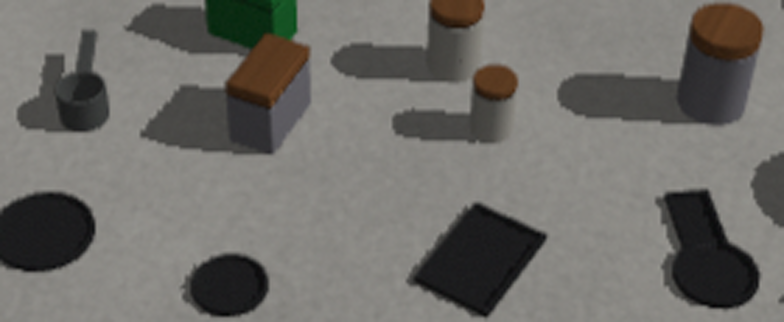

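arm_command --series "0 0 -30 0 0; 0 0 -30 0 0; 0 0 -20 0 0; 20 0 0 0 0; 0 -20 0 0 0; 0 0 0 0 0" --squeeze 12

```text
time_s: 0.6
tool_pos: [0.1913, -0.5984, 0.3027]
tool_rot: [-179.9, -0.0, 15.9]
force: [0.1, -0.6, 0.2]
grip_width: 0.0871
grasp_force: 0.0
```

The scene crop shows the bowl rim at crop (81,86) with the handle end at (90,32), the tray pocket at (714,274) and the channel end at (684,193). I'll combine both views into averaged targets.

Run:
```python
from h import *
c=lambda x,y:(190+x/2.8,205+y/2.8)
def ax(a,b): d=a-b;return np.degrees(np.arctan2(d[1],d[0])).round(1)
b=cast('scene',c(81,86),.036)[0];e=cast('scene',c(90,32),.034)[0];print('scoop bowl',b,e,np.linalg.norm(b-e),ax(b,e))
b=cast('scene',c(714,274),.007)[0];e=cast('scene',c(686,192),.007)[0];print('tray',b,e,np.linalg.norm(b-e),ax(b,e))
```

```text
scoop bowl [ 0.44497991 -0.26812469  0.036     ] [ 0.36631586 -0.27263942  0.034     ] 0.07881888102077869 3.3
tray [0.6287101  0.28088294 0.007     ] [0.53498338 0.27042287 0.007     ] 0.09430859895144926 6.4
```

arm_command --series "0 0 0 -0.095 0; 0 0 0 -0.095 0; 20 -22 0 0 0; 20 -22 0 0 0; 20 -22 0 0 0; 20 -22 0 0 0; 20 -22 0 0 0; 20 -22 0 0 0; 20 -22 0 0 0; 20 -22 0 0 0; 20 -22 0 0 0; 20 -22 0 0 0; 20 -22 0 0 0; 20 -22 0 0 0; 20 -22 0 0 0; 20 -20 0 0 0; 0 0 30 0 0; 0 0 30 0 0; 0 0 30 0 0; 0 0 0 0 0"

```text
time_s: 2.27
tool_pos: [0.2966, -0.2205, 0.2074]
tool_rot: [-179.4, 0.4, 26.7]
force: [-0.9, 0.7, -0.7]
grip_width: 0.087
grasp_force: 0.0
```

```bash
cat > w.py <<'E'
import sys,json
from h import *
o=telemetry.get_obs();im=cams.read_camera('wrist');cv2.imwrite(f'pics/{sys.argv[1]}.png',im)
json.dump({k:list(map(float,o[k])) for k in('tool_pos','tool_rot')},open(f'pics/{sys.argv[1]}.json','w'))
print(o['time_s'],o['tool_pos'].round(4),o['tool_rot'].round(2),o['qpos'].round(0))
E
python3 w.py w1
```

```text
2.2667 [ 0.2966 -0.2205  0.2074] [-179.42    0.37   26.69] [ 45. -15. -11. 119.  -3.  77. -28.]
```

View pics/w1.png

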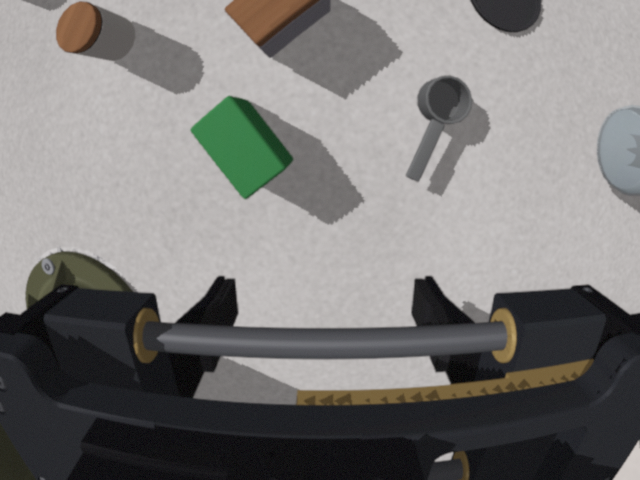

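The wrist view shows the scoop bowl rim at (444,100) with the handle end at (414,177). My turn went the wrong way, because a positive turn lowers the yaw. I'll add a helper that works out the shifts.

```bash
cat > go.py <<'E'
import sys
from h import *
x,y,z,yaw=map(float,sys.argv[1:5]);o=telemetry.get_obs();p=o['tool_pos']*1000;c=o['tool_rot'][2]
turn=np.radians((c-yaw+180)%360-180);a=np.radians(yaw);d=np.array([x,y,z])-p
tx=d[0]*np.cos(a)+d[1]*np.sin(a);ty=d[0]*np.sin(a)-d[1]*np.cos(a)
print('turn first %.3f then tx %.1f ty %.1f tz %.1f'%(turn,tx,ty,-d[2]),p.round(1),c.round(2),o['time_s'])
E
python3 - <<'E'
from h import *
import json
o=json.load(open('pics/w1.json'))
print(wcast([(444,100)],.036,o),wcast([(414,177)],.034,o))
E
python3 go.py 420 -269.5 200 5
```

```text
[[ 0.43984067 -0.26815486  0.036     ]] [[ 0.3634643  -0.27796421  0.034     ]]
turn first 0.378 then tx 117.5 ty 58.3 tz 10.5 [ 297.9 -221.6  210.5] 26.64 2.3167
```

arm_command --series "0 0 0 0.095 0; 0 0 0 0.095 0; 0 0 0 0.095 0; 0 0 0 0.093 0; 20 10 0 0 0; 20 10 0 0 0; 20 10 0 0 0; 20 10 0 0 0; 20 10 0 0 0; 20 8 0 0 0; 20 0 0 0 0; 0 0 20 0 0; 0 0 20 0 0; 0 0 20 0 0; 0 0 20 0 0; 0 0 20 0 0; 0 0 0 0 0; 0 0 0 0 0"

```text
time_s: 3.82
tool_pos: [0.4442, -0.2695, 0.1135]
tool_rot: [-180.0, 0.1, 4.9]
force: [0.6, 0.0, 0.7]
grip_width: 0.0871
grasp_force: 0.0
```

```bash
python3 go.py 442.5 -269.5 13 5; python3 w.py w2
```

```text
turn first -0.002 then tx -1.7 ty -0.1 tz 100.5 [ 444.2 -269.5  113.5] 4.89 3.8167
3.8167 [ 0.4442 -0.2695  0.1135] [-1.7997e+02  1.2000e-01  4.8900e+00] [ 45.   8. -18. 109.   3.  64. -59.]
```

View pics/w2.png

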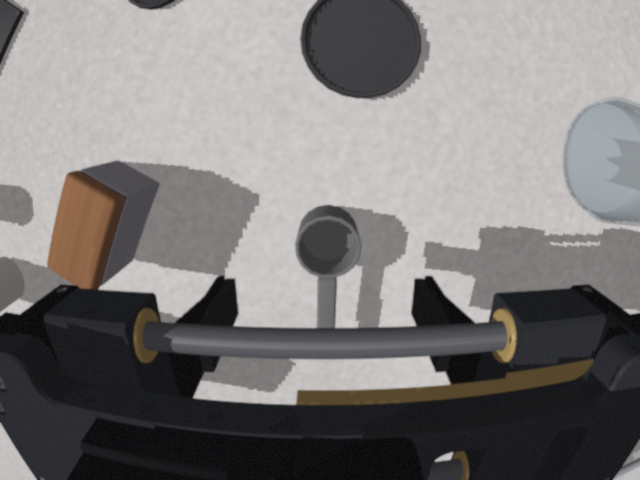

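The bowl rim is centred between the fingers at (329,241), the handle is parallel to tool x, and the canister tray is at (362,42).

Run:
```python
from h import *
import json
o=json.load(open('pics/w2.json'))
print(wcast([(329,241)],.036,o),wcast([(362,42)],.007,o))
```

```text
[[ 0.44844519 -0.27259414  0.036     ]] [[ 0.58849646 -0.284158    0.007     ]]
```

arm_command --series "-2 0 20 0 0; 0 0 20 0 0; 0 0 20 0 0; 0 0 20 0 0; 0 0 12 0 0; 0 0 8 0 0; 0 0 0 0 0; 0 0 0 0 0"

```text
time_s: 4.53
tool_pos: [0.4426, -0.2692, 0.0135]
tool_rot: [180.0, 0.1, 5.0]
force: [-0.0, -0.4, 1.1]
grip_width: 0.0869
grasp_force: 0.0
```

arm_command --series "3 0 0 0 60; 0 0 0 0 120; 0 0 0 0 255; 0 0 0 0 255; 0 0 0 0 255; 0 0 0 0 255; 0 0 0 0 255; 0 0 -5 0 255; 0 0 -15 0 255; 0 0 -20 0 255; 0 0 0 0 255" --squeeze 10

```text
time_s: 5.45
tool_pos: [0.4472, -0.2697, 0.0561]
tool_rot: [179.8, -0.2, 5.0]
force: [1.2, -1.0, 0.4]
grip_width: 0.0461
grasp_force: 10.0
```

```bash
python3 w.py w3;python3 go.py 627.5 279 180 7
```

```text
5.45 [ 0.4472 -0.2697  0.0561] [ 1.7982e+02 -1.5000e-01  4.9600e+00] [ 44.  12. -18. 112.   5.  57. -61.]
turn first -0.036 then tx 246.5 ty -522.2 tz -125.3 [ 446.5 -269.4   54.7] 4.96 5.5
```

View pics/w3.png

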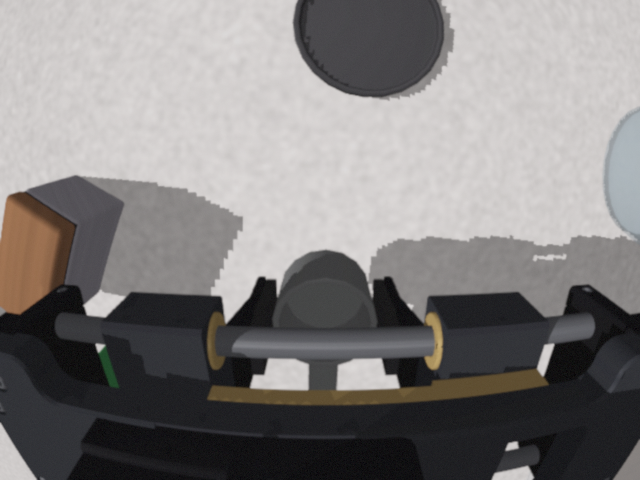

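The scoop is held at 46 mm and upright. I'll lift it and carry it over.

arm_command --series "0 0 -20 -0.018 255; 0 0 -25 -0.018 255; 0 0 -25 0 255; 0 0 -25 0 255; 6 -12 -20 0 255; 12 -25 0 0 255; 12 -25 0 0 255; 12 -25 0 0 255; 12 -25 0 0 255; 12 -25 0 0 255; 12 -25 0 0 255; 12 -25 0 0 255; 12 -25 0 0 255; 12 -25 0 0 255; 12 -25 0 0 255; 12 -25 0 0 255; 12 -25 0 0 255; 12 -25 0 0 255; 12 -25 0 0 255; 12 -25 0 0 255"

```text
time_s: 7.17
tool_pos: [0.5822, 0.1393, 0.1663]
tool_rot: [-180.0, 0.2, 7.0]
force: [0.5, -1.0, 0.4]
grip_width: 0.0466
grasp_force: 10.0
```

arm_command --series "12 -25 0 0 255; 12 -25 0 0 255; 12 -25 0 0 255; 6 -18 0 0 255; 0 0 0 0 255; 0 0 20 0 255; 0 0 20 0 255; 0 0 20 0 255; 0 0 20 0 255; 0 0 0 0 255; 0 0 0 0 255"

```text
time_s: 8.08
tool_pos: [0.6115, 0.2345, 0.0857]
tool_rot: [180.0, 0.3, 7.0]
force: [0.1, 0.1, -1.2]
grip_width: 0.0463
grasp_force: 10.0
```

```bash
python3 w.py w4;python3 go.py 627.5 279 17 7
python3 - <<'E'
from h import *
import json
im=cv2.imread('pics/w4.png').copy();cv2.imwrite('pics/w4c.png',im[100:420])
E
```

```text
8.0833 [0.6115 0.2345 0.0857] [179.97   0.32   6.99] [   4.   29.  -35.   90.   18.   67. -118.]
turn first -0.000 then tx 20.2 ty -41.6 tz 70.4 [612.5 235.2  87.4] 7.0 8.1333
```

View pics/w4.png

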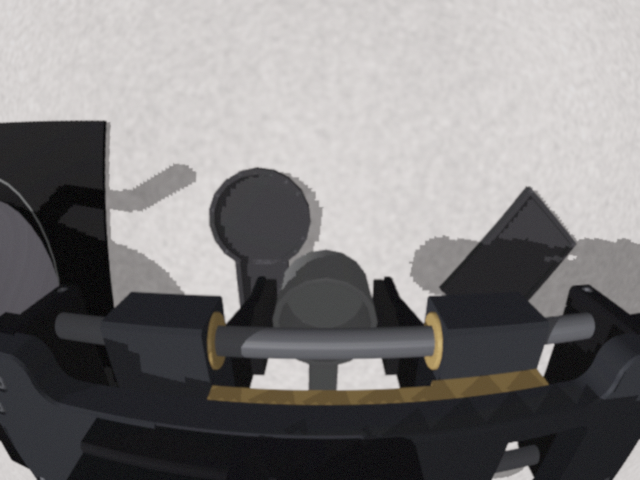

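The tray pocket's outer edge spans columns 210-310 and rows 168-268, so its centre is at (260,218). The held bowl's front lower edge is at (325,250).

Run:
```python
from h import *
import json
o=json.load(open('pics/w4.json'))
print(wcast([(260,218),(260,168),(260,268),(210,218),(310,218)],.007,o))
print(wcast([(325,250)],o['tool_pos'][2]-.013,o)-np.array(o['tool_pos']))
```

```text
[[0.62564516 0.27954422 0.007     ]
 [0.65944448 0.2823513  0.007     ]
 [0.58925697 0.27707942 0.007     ]
 [0.62159375 0.31475603 0.007     ]
 [0.62965702 0.24595633 0.007     ]]
[[ 0.02017897  0.00172861 -0.013     ]]
```

arm_command --series "10 -20 0 0 255; 10 -22 0 0 255; 0 0 0 0 255; 0 0 20 0 255; 0 0 20 0 255; 0 0 14 0 255; 0 0 8 0 255; 0 0 0 0 255; 0 0 0 0 255"

```text
time_s: 8.88
tool_pos: [0.6274, 0.2798, 0.0258]
tool_rot: [-180.0, 0.1, 7.0]
force: [-0.0, 0.1, 0.4]
grip_width: 0.0461
grasp_force: 10.0
```

```bash
python3 go.py 627.5 279 16 7
```

```text
turn first 0.000 then tx -0.0 ty 0.8 tz 9.8 [627.4 279.8  25.8] 7.01 8.8833
```

arm_command --series "0 0 4 0 255; 0 0 3 0 255; 0 0 2 0 255; 0 0 0 0 255; 0 0 0 0 255"

```text
time_s: 9.3
tool_pos: [0.6271, 0.2799, 0.0163]
tool_rot: [-180.0, 0.1, 7.0]
force: [-0.2, 0.3, -1.1]
grip_width: 0.0463
grasp_force: 10.0
```

arm_command --series "0 0 0 0 100; 0 0 0 0 60; 0 0 0 0 0; 0 0 0 0 0; 0 0 0 0 0; 0 0 -10 0 0; 0 0 -20 0 0; 0 0 -30 0 0; 0 0 -30 0 0; 0 0 -30 0 0; 0 0 0 0 0; 0 0 0 0 0"

```text
time_s: 10.3
tool_pos: [0.6288, 0.281, 0.1398]
tool_rot: [-179.9, -0.2, 7.0]
force: [0.2, -0.6, -0.5]
grip_width: 0.087
grasp_force: 0.0
```

```bash
python3 w.py w5; python3 go.py 413 309 200 15
```

```text
10.3 [0.6288 0.281  0.1398] [-179.89   -0.19    7.03] [  -1.   30.  -36.   82.   18.   74. -121.]
turn first -0.139 then tx -199.9 ty -83.5 tz -62.4 [627.7 280.1 137.6] 7.03 10.35
```

View pics/w5.png

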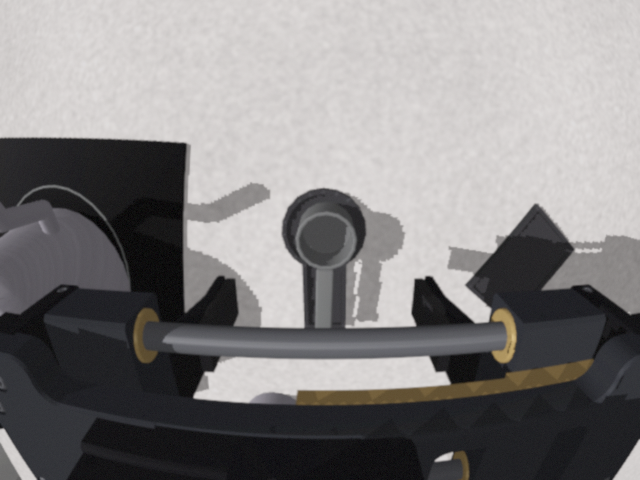

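The scoop stands in its tray, with the bowl at (325,238) inside the pocket and the handle over the channel. Next is the canister, at yaw 45.

```bash
python3 go.py 413 310 180 45
```

```text
turn first -0.663 then tx -130.7 ty -173.0 tz -42.4 [627.7 280.1 137.6] 7.03 10.35
```

arm_command --series "0 0 -22 -0.11 0; 0 0 -20 -0.11 0; 0 0 0 -0.11 0; 0 0 0 -0.11 0; 0 0 0 -0.11 0; 0 0 0 -0.113 0; -15 -20 0 0 0; -15 -20 0 0 0; -15 -20 0 0 0; -15 -20 0 0 0; -15 -20 0 0 0; -15 -20 0 0 0; -15 -20 0 0 0; -15 -20 0 0 0; -11 -13 0 0 0; 0 0 0 0 0; 0 0 0 0 0; 0 0 0 0 0"

```text
time_s: 11.85
tool_pos: [0.4131, 0.3087, 0.1782]
tool_rot: [-179.9, 0.1, 45.0]
force: [0.4, 0.2, 0.5]
grip_width: 0.0868
grasp_force: 0.0
```

```bash
python3 w.py w6; python3 go.py 413 310 50 45
cat > lid.py <<'E'
import sys,json
from h import *
n,z=sys.argv[1],float(sys.argv[2]);o=json.load(open(f'pics/{n}.json'));im=cv2.imread(f'pics/{n}.png');h=cv2.cvtColor(im,cv2.COLOR_BGR2HSV)
m=(h[...,0]<18)&(h[...,1]>110)&(h[...,2]>50);m[280:]=0
if len(sys.argv)>3: m=(h[...,2]<int(sys.argv[3]));m[280:]=0
for b in blobs(m,150):
    print(b.min(0),b.max(0),*rect(wcast(b,z,o)))
E
python3 lid.py w6 .095
```

```text
11.85 [0.4131 0.3087 0.1782] [-1.7992e+02  1.2000e-01  4.4950e+01] [  9.   8. -52. 104.   7.  71. -90.]
turn first -0.001 then tx 0.6 ty -1.1 tz 128.3 [413.4 308.8 178.3] 44.93 11.9
[277. 200.] [364. 279.] [412.8 311.6] [60.9 57.8] -44.9
```

arm_command --series "0 -1 25 0 0; 0 0 25 0 0; 0 0 25 0 0; 0 0 25 0 0; 0 0 20 0 0; 0 0 12 0 0; 0 0 0 0 0; 0 0 0 0 60; 0 0 0 0 255; 0 0 0 0 255; 0 0 0 0 255; 0 0 0 0 255; 0 0 0 0 255; 0 0 0 0 255" --squeeze 20

```text
time_s: 13.07
tool_pos: [0.4121, 0.3109, 0.0478]
tool_rot: [-179.9, -0.0, 45.0]
force: [-1.4, -0.2, 5.5]
grip_width: 0.0636
grasp_force: 20.0
```

```bash
python3 go.py 594.5 -282.5 180 20;python3 go.py 594.5 -282.5 180 45
```

```text
turn first 0.437 then tx -31.6 ty 620.0 tz -132.2 [412.1 310.9  47.8] 45.02 13.0667
turn first 0.000 then tx -290.6 ty 548.6 tz -132.2 [412.1 310.9  47.8] 45.02 13.0667
```

arm_command --series "0 0 -4 0 255; 0 0 -12 0 255; 0 0 -22 0 255; 0 0 -28 0 255; 0 0 -28 0 255; 0 0 -28 0 255; 0 0 -20 0 255; -7 13 -8 0 255; -13 25 0 0 255; -13 25 0 0 255; -13 25 0 0 255; -13 25 0 0 255; -13 25 0 0 255; -13 25 0 0 255; -13 25 0 0 255; -13 25 0 0 255; -13 25 0 0 255; -13 25 0 0 255; -13 25 0 0 255; -13 25 0 0 255"

```text
time_s: 14.73
tool_pos: [0.5177, -0.0276, 0.1968]
tool_rot: [-179.9, 0.1, 45.0]
force: [0.7, -0.0, -2.9]
grip_width: 0.0637
grasp_force: 20.0
```

arm_command --series "-13 25 0 0 255; -13 25 0 0 255; -13 25 0 0 255; -13 25 0 0 255; -13 25 0 0 255; -13 25 0 0 255; -13 25 0 0 255; -13 20 0 0 255; -8 10 0 0 255; -3 5 0 0 255; 0 0 0 0 255; 0 0 0 0 255"

```text
time_s: 15.73
tool_pos: [0.5851, -0.2543, 0.1963]
tool_rot: [-179.8, 0.0, 45.1]
force: [-0.2, 1.0, -1.6]
grip_width: 0.0634
grasp_force: 20.0
```

```bash
python3 w.py w7; python3 go.py 594.5 -282.5 54 45; python3 lid.py w7 .007 70
```

```text
15.7333 [ 0.5851 -0.2543  0.1963] [-1.7983e+02  3.0000e-02  4.5090e+01] [ 41.  20. -26.  86.   9.  76. -30.]
turn first 0.003 then tx -13.9 ty 26.9 tz 142.5 [ 585.4 -253.7  196.5] 45.15 15.7833
[ 67. 260.] [106. 279.] [330.3 -99.6] [64.7 24.2] -42.0
[308. 183.] [392. 255.] [ 605.2 -279.6] [84.4 56.2] -74.3
[239.  36.] [303.  97.] [ 646.6 -121.2] [60.8 59.2] 77.0
[616.   0.] [639.  37.] [1034.9 -337.5] [54.5 34.3] 89.5
[81.  0.] [131.  22.] [574.7  70.3] [70.  26.2] -58.6
```

arm_command --series "-7 13 0 0 255; -7 14 0 0 255; 0 0 0 0 255; 0 0 25 0 255; 0 0 25 0 255; 0 0 25 0 255; 0 0 25 0 255; 0 0 20 0 255; 0 0 10 0 255; 0 0 0 0 255; 0 0 0 0 255"

```text
time_s: 16.7
tool_pos: [0.5944, -0.2839, 0.0668]
tool_rot: [-179.9, 0.1, 45.1]
force: [-0.2, -0.1, -1.9]
grip_width: 0.0636
grasp_force: 20.0
```

```bash
python3 go.py 594 -282.5 51 45;python3 w.py w8; python3 lid.py w8 .007 70
```

```text
turn first 0.001 then tx 0.7 ty -1.3 tz 15.8 [ 594.4 -283.9   66.8] 45.08 16.7
16.7 [ 0.5944 -0.2839  0.0668] [-1.7989e+02  5.0000e-02  4.5080e+01] [ 42.  28. -24.  91.  12.  64. -30.]
[254. 191.] [386. 279.] [ 601.4 -272.2] [85.  56.1] -41.7
[  0. 189.] [ 25. 266.] [419.9 -91.3] [72.3 34.9] 26.5
[152.   0.] [246.  66.] [ 639.7 -127.4] [62.3 44.2] -53.1
```

View pics/w8.png

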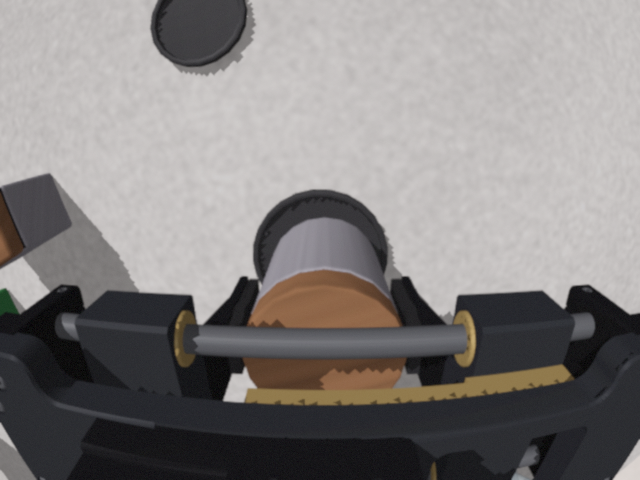

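The held canister is centred over its tray to within about 4 mm (tray front edge at row 191, canister foot edge at row 218). I'll lower it and release.

arm_command --series "-1 0 6 0 255; 0 0 5 0 255; 0 0 3 0 255; 0 0 2 0 255; 0 0 0 0 255; 0 0 0 0 255"

```text
time_s: 17.25
tool_pos: [0.5933, -0.2859, 0.0509]
tool_rot: [-179.9, 0.1, 45.0]
force: [-3.6, 0.5, 3.6]
grip_width: 0.0637
grasp_force: 20.0
```

arm_command --series "0 0 0 0 60; 0 0 0 0 40; 0 0 0 0 0; 0 0 0 0 0; 0 0 0 0 0; 0 0 -10 0 0; 0 0 -25 0 0; 0 0 -35 0 0; 0 0 -35 0 0; 0 0 -35 0 0; 0 0 -10 0 0; 0 0 0 0 0; 0 0 0 0 0"

```text
time_s: 18.33
tool_pos: [0.5939, -0.2859, 0.2009]
tool_rot: [-180.0, 0.1, 45.0]
force: [0.3, -0.1, -0.4]
grip_width: 0.087
grasp_force: 0.0
```

```bash
python3 - <<'E'
from h import *
for n in('top','scene'):
    im=cams.read_camera(n);cv2.imwrite(f'pics/{n}1.png',im);hsv=cv2.cvtColor(im,cv2.COLOR_BGR2HSV)
    lid=(hsv[...,0]<18)&(hsv[...,1]>120)&(hsv[...,2]>60)
    r=np.zeros(lid.shape,bool);r[160:310,175:455]=1;lid&=r
    for b in blobs(lid,30): print(n,b.mean(0).round(),*rect(cast(n,b,.098)))
E
python3 go.py 454.5 103 180 20
```

```text
top [290. 291.] [364.1  66.6] [47.9 45.4] 85.0
top [275. 260.] [446.4  98.7] [34.9 34.3] 40.3
top [352. 254.] [444.9 -97.9] [74.4 43. ] -23.7
top [413. 200.] [ 573.9 -270.5] [46.5 14.4] 47.3
scene [198. 261.] [ 598.9 -282. ] [70.5 59.8] 41.6
scene [367. 234.] [497.2 100.6] [35.8 33.5] 1.7
scene [286. 229.] [485.2 -93.9] [80.9 48.5] -23.3
scene [353. 207.] [395.7  69.8] [48.1 45.6] 1.7
turn first 0.437 then tx 3.1 ty -412.3 tz 18.4 [ 592.6 -285.5  198.4] 45.01 18.4333
```

The canister stands within about 4 mm of its tray centre. Next, the jar.

arm_command --series "0 0 0 0.109 0; 0 0 0 0.109 0; 0 0 0 0.109 0; 0 0 0 0.11 0; 0 0 0 0 0; 0 -12 0 0 0; 0 -28 0 0 0; 0 -28 0 0 0; 0 -28 0 0 0; 0 -28 0 0 0; 0 -28 0 0 0; 0 -28 0 0 0; 0 -28 0 0 0; 0 -28 0 0 0; 0 -28 0 0 0; 0 -28 0 0 0; 0 -28 0 0 0; 0 -28 0 0 0; 0 -28 0 0 0; 3 -28 0 0 0"

```text
time_s: 20.1
tool_pos: [0.4564, 0.0963, 0.1997]
tool_rot: [-180.0, 0.2, 20.2]
force: [0.7, -0.3, 0.6]
grip_width: 0.0871
grasp_force: 0.0
```

arm_command --series "0 -8 20 0 0; 0 0 20 0 0; 0 0 0 0 0; 0 0 0 0 0"

```text
time_s: 20.43
tool_pos: [0.454, 0.1024, 0.1595]
tool_rot: [-179.9, 0.3, 20.1]
force: [1.6, -1.0, 0.5]
grip_width: 0.0871
grasp_force: 0.0
```

```bash
python3 go.py 454.5 103 26 20;python3 w.py w9; python3 lid.py w9 .062
```

```text
turn first 0.002 then tx 0.7 ty -0.4 tz 133.5 [454.  102.4 159.5] 20.11 20.4333
20.4333 [0.454  0.1024 0.1595] [-179.92    0.3    20.11] [ 23.  -0. -38. 112.  -0.  69. -85.]
[298. 215.] [348. 263.] [452.  102.4] [37.  36.8] 20.1
```

arm_command --series "0 0 25 0 0; 0 0 25 0 0; 0 0 25 0 0; 0 0 25 0 0; 0 0 20 0 0; 0 0 10 0 0; 0 0 5 0 0; 0 0 0 0 0; 0 0 0 0 60; 0 0 0 0 120; 0 0 0 0 255; 0 0 0 0 255; 0 0 0 0 255; 0 0 0 0 255; 0 0 0 0 255; 0 0 0 0 255" --squeeze 15

```text
time_s: 21.82
tool_pos: [0.4554, 0.1026, 0.0257]
tool_rot: [-179.9, 0.1, 20.0]
force: [-0.8, 1.8, 0.3]
grip_width: 0.0416
grasp_force: 0.7
```

```bash
python3 go.py 649 -120 150 20
```

```text
turn first -0.001 then tx 105.8 ty 275.4 tz -124.3 [455.4 102.6  25.7] 19.97 21.8167
```

arm_command --series "0 0 0 0 255; 0 0 0 0 255; 0 0 0 0 255; 0 0 -6 0 255; 0 0 -15 0 255; 0 0 -25 0 255; 0 0 -28 0 255; 0 0 -28 0 255; 0 0 -22 0 255; 4 12 0 0 255; 9 25 0 0 255; 9 25 0 0 255; 9 25 0 0 255; 9 25 0 0 255; 9 25 0 0 255; 9 25 0 0 255; 9 25 0 0 255; 9 25 0 0 255; 9 25 0 0 255; 9 25 0 0 255"

```text
time_s: 23.48
tool_pos: [0.6335, -0.1138, 0.1475]
tool_rot: [-179.9, 0.2, 19.9]
force: [0.3, 1.1, -0.3]
grip_width: 0.0395
grasp_force: 15.0
```

arm_command --series "6 12 0 0 255; 6 0 0 0 255; 0 0 10 0 255; 0 0 20 0 255; 0 0 0 0 255; 0 0 0 0 255"

```text
time_s: 23.98
tool_pos: [0.6468, -0.1171, 0.1172]
tool_rot: [-179.8, 0.3, 20.1]
force: [-0.5, -0.2, -1.0]
grip_width: 0.0398
grasp_force: 15.0
```

```bash
python3 go.py 649 -120 28.5 20;python3 w.py w10; python3 lid.py w10 .007 70
```

```text
turn first 0.002 then tx 1.1 ty 3.5 tz 88.7 [ 646.8 -117.1  117.2] 20.1 23.9833
23.9833 [ 0.6468 -0.1171  0.1172] [-179.8     0.32   20.1 ] [ 30.  26. -28.  88.  13.  70. -71.]
[288. 193.] [367. 261.] [ 651.7 -118.6] [61.1 52.7] -74.5
[ 42. 122.] [148. 252.] [613.1  84.8] [103.   69.3] -31.7
```

View pics/w10.png

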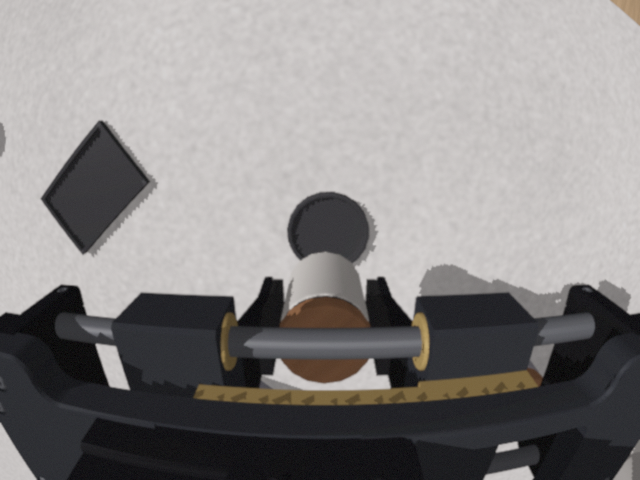

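The jar hangs over its tray at (329,232), and the caddy tray is at (98,187). I'll shift 3 mm and lower it.

arm_command --series "0 3 20 0 255; 0 0 25 0 255; 0 0 20 0 255; 0 0 10 0 255; 0 0 5 0 255; 0 0 4 0 255; 0 0 3 0 255; 0 0 1 0 255; 0 0 0 0 255; 0 0 0 0 255"

```text
time_s: 24.87
tool_pos: [0.6503, -0.1217, 0.032]
tool_rot: [-180.0, 0.0, 20.0]
force: [0.0, -0.7, -1.7]
grip_width: 0.0399
grasp_force: 15.0
```

arm_command --series "-2 -1 1 0 255; 0 0 1 0 255; 0 0 1 0 255; 0 0 0 0 255; 0 0 0 0 255"

```text
time_s: 25.28
tool_pos: [0.6475, -0.1215, 0.0288]
tool_rot: [-180.0, 0.1, 20.0]
force: [-2.6, 0.4, 3.8]
grip_width: 0.0394
grasp_force: 15.0
```

Contact. I'll release and go up, then turn to yaw 156 for the caddy.

arm_command --series "0 0 0 0 130; 0 0 0 0 110; 0 0 0 0 60; 0 0 0 0 0; 0 0 0 0 0; 0 0 0 0 0; 0 0 -10 0 0; 0 0 -25 0 0; 0 0 -35 0 0; 0 0 -35 0 0; 0 0 -35 0 0; 0 0 -15 0 0; 0 0 0 0 0; 0 0 0 0 0"

```text
time_s: 26.45
tool_pos: [0.6485, -0.1214, 0.1851]
tool_rot: [180.0, -0.0, 20.0]
force: [0.1, 1.1, -0.7]
grip_width: 0.0867
grasp_force: 0.0
```

```bash
python3 - <<'E'
from h import *
for n in('top','scene'):
    im=cams.read_camera(n);cv2.imwrite(f'pics/{n}2.png',im);hsv=cv2.cvtColor(im,cv2.COLOR_BGR2HSV)
    lid=(hsv[...,0]<18)&(hsv[...,1]>120)&(hsv[...,2]>60)
    r=np.zeros(lid.shape,bool);r[160:310,175:455]=1;lid&=r
    for b in blobs(lid,30): print(n,b.mean(0).round(),*rect(cast(n,b,.065)))
E
python3 go.py 451.5 -99 190 156; python3 go.py 451.5 -99 190 -24
```

```text
top [290. 291.] [368.1  69.4] [46.7 46.6] 85.0
top [352. 254.] [ 451.1 -100.8] [76.5 44.2] -24.0
top [427. 197.] [ 589.8 -317.6] [38.2 14.2] -36.9
scene [269. 288.] [ 647.3 -119.7] [38.5 36.2] 58.3
scene [194. 253.] [ 541.4 -309.5] [52.4 16.2] -53.7
scene [279. 233.] [ 461.3 -116.7] [41.4 32. ] 4.2
scene [353. 206.] [350.7  72.9] [49.4 47.8] 63.4
turn first -2.374 then tx 187.7 ty -59.0 tz -7.9 [ 646.9 -121.5  182.1] 19.97 26.55
turn first 0.767 then tx -187.7 ty 59.0 tz -7.9 [ 646.9 -121.5  182.1] 19.97 26.55
```

The jar is right in its tray. Yaw -24 for the caddy, and later -32, stays within the last joint's range.

arm_command --series "0 0 0 0.11 0; 0 0 0 0.11 0; 0 0 0 0.11 0; 0 0 0 0.11 0; 0 0 0 0.11 0; 0 0 0 0.11 0; 0 0 0 0.107 0; -10 3 0 0 0; -20 6 0 0 0; -20 6 0 0 0; -20 6 0 0 0; -20 6 0 0 0; -20 6 0 0 0; -20 6 0 0 0; -20 6 0 0 0; -20 6 0 0 0; -18 8 0 0 0; 0 0 0 0 0; 0 0 0 0 0"

```text
time_s: 28.13
tool_pos: [0.4507, -0.0991, 0.1825]
tool_rot: [179.9, 0.2, -24.0]
force: [0.4, 1.3, 0.7]
grip_width: 0.0869
grasp_force: 0.0
```

```bash
python3 go.py 451.5 -99 28 -24;python3 w.py w11; python3 lid.py w11 .072
```

```text
turn first -0.000 then tx 0.7 ty -0.5 tz 154.5 [450.7 -99.1 182.5] -24.03 28.1333
28.1333 [ 0.4507 -0.0991  0.1825] [179.92   0.21 -24.03] [  32.   -2.  -22.  111.   -1.   71. -104.]
[298. 184.] [355. 278.] [ 449.6 -100.8] [75.6 43.4] -24.0
[460.   0.] [514.  10.] [ 567.2 -290.8] [48.6  8.9] 76.6
[227.   0.] [274.  18.] [ 629.3 -118.8] [35.6 14.9] 61.0
```

View pics/w11.png

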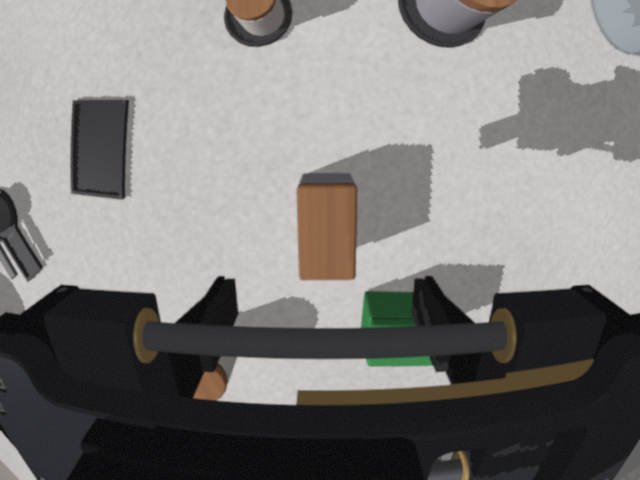

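The caddy lid spans columns 298-355 and rows 184-278. It's aligned and centred, and the green box lies well behind the fingers.

arm_command --series "0 0 25 0 0; 0 0 28 0 0; 0 0 28 0 0; 0 0 28 0 0; 0 0 25 0 0; 0 0 12 0 0; 0 0 8 0 0; 0 0 0 0 0; 0 0 0 0 60; 0 0 0 0 120; 0 0 0 0 255; 0 0 0 0 255; 0 0 0 0 255; 0 0 0 0 255; 0 0 0 0 255; 0 0 0 0 255; 0 0 0 0 255; 0 0 0 0 255" --squeeze 18

```text
time_s: 29.68
tool_pos: [0.4516, -0.0996, 0.0299]
tool_rot: [179.9, 0.1, -24.0]
force: [-2.4, -2.7, 4.4]
grip_width: 0.0457
grasp_force: 18.0
```

```bash
python3 go.py 614 86 150 -32
```

```text
turn first 0.140 then tx 39.4 ty -243.5 tz -120.1 [451.6 -99.6  29.9] -23.99 29.6833
```

arm_command --series "0 0 -5 0 255; 0 0 -15 0 255; 0 0 -25 0 255; 0 0 -28 0 255; 0 0 -28 0 255; 0 0 -19 0.07 255; 0 0 0 0.07 255; 0 0 0 0 255; 2 -12 0 0 255; 4 -25 0 0 255; 4 -25 0 0 255; 4 -25 0 0 255; 4 -25 0 0 255; 4 -25 0 0 255; 4 -25 0 0 255; 4 -25 0 0 255; 4 -25 0 0 255; 4 -22 0 0 255; 1 -9 0 0 255; 0 0 0 0 255"

```text
time_s: 31.35
tool_pos: [0.6133, 0.0897, 0.1476]
tool_rot: [180.0, 0.3, -31.7]
force: [-0.0, 0.1, -2.0]
grip_width: 0.0454
grasp_force: 18.0
```

arm_command --series "0 0 20 0 255; 0 0 15 0 255; 0 0 0 0 255; 0 0 0 0 255"

```text
time_s: 31.68
tool_pos: [0.612, 0.085, 0.1129]
tool_rot: [179.8, 0.3, -32.0]
force: [0.2, 1.0, -2.0]
grip_width: 0.0456
grasp_force: 18.0
```

```bash
python3 go.py 614 86 33 -32;python3 w.py w12; python3 lid.py w12 .007 70
```

```text
turn first -0.000 then tx 1.1 ty -1.9 tz 79.9 [612.   85.  112.9] -32.02 31.6833
31.6833 [0.612  0.085  0.1129] [179.78   0.26 -32.02] [  14.   22.  -30.   94.   12.   67. -141.]
[276. 169.] [367. 219.] [640.   69.8] [68.  36.8] 60.8
[486.  28.] [548. 103.] [ 648.7 -112.4] [60.9 52.9] -17.7
[626.  20.] [639.  89.] [ 611.3 -250. ] [70.2 20.5] -35.3
```

View pics/w12.png

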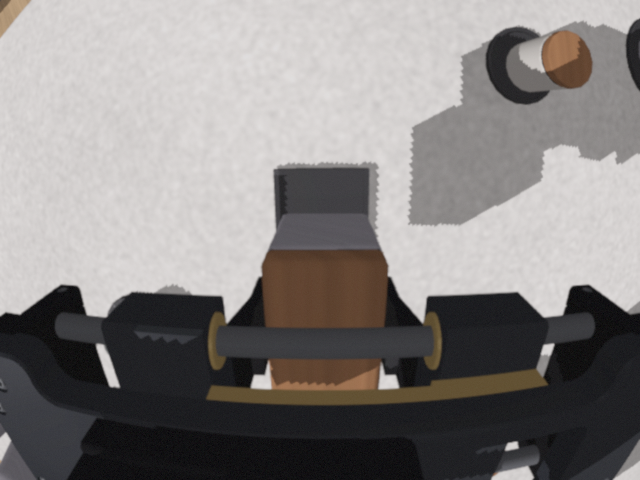

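The caddy is lined up with its tray (tray columns 276-367, foot columns 273-376, nearer the camera). I'll lower it.

arm_command --series "0 -2 20 0 255; 0 0 22 0 255; 0 0 16 0 255; 0 0 8 0 255; 0 0 5 0 255; 0 0 4 0 255; 0 0 2 0 255; 0 0 0 0 255; 0 0 0 0 255"

```text
time_s: 32.48
tool_pos: [0.6152, 0.0883, 0.0381]
tool_rot: [180.0, 0.0, -32.0]
force: [-0.2, -0.4, -2.7]
grip_width: 0.0458
grasp_force: 18.0
```

arm_command --series "-1 1 2 0 255; 0 0 2 0 255; 0 0 1 0 255; 0 0 0 0 255; 0 0 0 0 255"

```text
time_s: 32.9
tool_pos: [0.6134, 0.0878, 0.0329]
tool_rot: [179.9, 0.1, -32.0]
force: [-2.4, -1.4, 3.5]
grip_width: 0.046
grasp_force: 18.0
```

arm_command --series "0 0 0 0 110; 0 0 0 0 90; 0 0 0 0 50; 0 0 0 0 0; 0 0 0 0 0; 0 0 0 0 0; 0 0 -10 0 0; 0 0 -25 0 0; 0 0 -35 0 0; 0 0 -35 0 0; 0 0 -35 0 0; 0 0 -35 0 0; 0 0 0 0 0; -35 0 0 0 0; -35 0 0 0 0; -35 0 0 0 0; -20 0 0 0 0; 0 0 0 0 0; 0 0 0 0 0"

```text
time_s: 34.48
tool_pos: [0.5072, 0.1548, 0.2085]
tool_rot: [180.0, -0.0, -31.9]
force: [0.4, -0.6, -0.2]
grip_width: 0.0869
grasp_force: 0.0
```

Run:
```python
from h import *
o=telemetry.get_obs();print(o['tool_pos'],o['time_s'],o['grip_width'],o['grasp_force'])
for n in('top','scene'):
    im=cams.read_camera(n);cv2.imwrite(f'pics/{n}3.png',im);hsv=cv2.cvtColor(im,cv2.COLOR_BGR2HSV)
    lid=(hsv[...,0]<18)&(hsv[...,1]>120)&(hsv[...,2]>60)
    r=np.zeros(lid.shape,bool);r[160:310,175:455]=1;lid&=r
    for b in blobs(lid,30):
        for z in(.065,.075,.098): print(n,b.mean(0).round(),z,*rect(cast(n,b,z)))
t=cv2.imread('pics/scene3.png')[205:325,165:475];cv2.imwrite('pics/fin.png',cv2.resize(t,(775,300),interpolation=cv2.INTER_CUBIC))
```

```text
[0.50721412 0.15482574 0.2084724 ] 34.4833 0.08692948867264451 0.0
top [276. 200.] 0.065 [615.8  89.2] [76.8 43.7] -31.5
top [276. 200.] 0.075 [612.6  88.5] [76.2 43.4] -31.5
top [276. 200.] 0.098 [605.2  87. ] [74.7 42.5] -31.5
top [419. 194.] 0.065 [ 602.7 -296.9] [62.7 62.2] -7.3
top [419. 194.] 0.075 [ 599.6 -294.3] [62.2 61.7] -7.3
top [419. 194.] 0.098 [ 592.4 -288.5] [61.  60.5] -7.3
scene [269. 288.] 0.065 [ 647.3 -119.7] [38.5 36.2] 58.3
scene [269. 288.] 0.075 [ 656.5 -118.2] [38.1 35.8] 58.3
scene [269. 288.] 0.098 [ 677.6 -114.9] [37.1 34.8] 58.3
scene [365. 277.] 0.065 [607.2  92.3] [80.7 47.2] -31.8
scene [365. 277.] 0.075 [616.8  91.4] [79.7 46.7] -31.8
scene [365. 277.] 0.098 [638.9  89.2] [77.6 45.5] -31.8
scene [198. 261.] 0.065 [ 564.4 -294.3] [76.2 62.1] 41.6
scene [198. 261.] 0.075 [ 574.5 -290.9] [75.4 61.4] 41.6
scene [198. 261.] 0.098 [ 597.8 -283. ] [73.4 59.8] 41.6
scene [353. 207.] 0.065 [354.4  72.2] [50.  47.3] 1.7
scene [353. 207.] 0.075 [366.9  71.5] [49.5 46.8] 1.7
scene [353. 207.] 0.098 [395.7  69.8] [48.1 45.6] 1.7
```

View pics/fin.png

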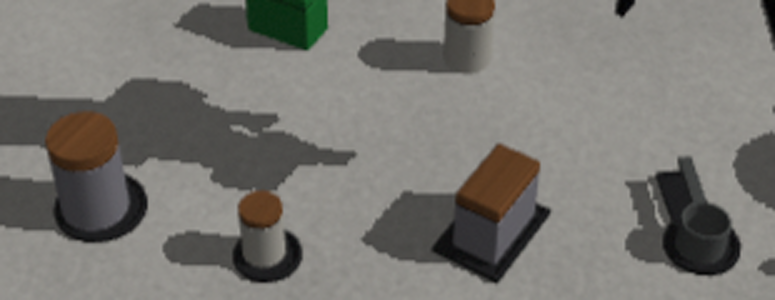

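The final view shows all four things upright inside their trays: canister at crop (90,190), jar (265,240), caddy (495,215) and scoop (702,235). For the canister and caddy, each camera puts the lid within about 5 mm of the tray centre.

```bash
python3 -c "
from cell import env
print(env.sign_off())"
```

```text
the job is handed in; nothing more can be done
None
```

The canister, jar, caddy and scoop each stand upright in their own tray and are released, the kettle and pitcher were left alone, and the job was handed in at about 35 s of the 120 s allowed, though sign-off gave no verdict.

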